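# Start the perfusion rig in order from its switch box

### The arm

A 7-joint arm with a two-finger parallel gripper is mounted at the origin on a cart in front of the work surface, level with it; the furniture and walls round the work are solid. World frame = base frame: x ahead of the robot, y to its left, z up, the work surface at z = 0. Lengths are in m, angles in rad, forces in N, time in s.
With the tool pointing down it reaches from about 0.425 to 0.925 m from the base axis. Payload 6.8 kg.
Tool frame: the origin (TCP) lies where the fingers leave the gripper's body, on its centre line; the fingertips stand 73 mm ahead of it and the grasp point (between the pads) lies 54 mm ahead of it; z points along the fingers, y is the line along which they close (so a half turn about z gives the same grasp; the last joint's range is limited). The gripper opens to 85 mm and grips with 20 to 120 N. Pads are 22 mm wide; open, the fingers measure 114 mm over their backs; the gripper's body (76 mm by 85 mm) begins 54 mm behind the grasp point. The pads swing forward as they close: fully open they stand 13 mm farther back than shut.
Start: joints at [1.138, 0.477, 0.022, 1.555, -0.011, 1.109, -0.083], TCP at [0.215, -0.64, 0.304] pointing down, gripper open.
Joint ranges: [-2.96, 2.96], [-0.34, 2.1], [-1.41, 1.46], [0.24, 2.44], [-1.37, 4.51], [0.17, 1.92], [-2.96, 2.96]. Speed limits (rad/s): [2.39, 2.39, 3.14, 3.14, 3.14, 3.14, 3.14].

### API

Orientations are given as a rotation vector (axis times angle).
In Python, from bench import r gives the robot as it stands.
- The arm moves only by the tool advance, called after "Request:" by a JSON object that holds its "fn" and its "kwargs", one argument or row to a line. Schema: {"type":"object","properties":{"rows":{"type":"array","items":{"type":"array","items":{"type":"array","items":{"type":"number"},"minItems":6,"maxItems":6},"minItems":1,"maxItems":5},"minItems":1,"maxItems":1},"finger_gap":{"type":"number"},"clamp_n":{"type":"number"},"only":{"type":"string"},"quiet":{"type":"boolean"},"lines":{"type":"string"}},"required":["rows"],"additionalProperties":false}. rows is a list that holds a single list of rows (three levels of brackets), with 1 to 5 rows, each of 6 numbers: dx, dy, dz in m, then a rotation vector rx, ry, rz in rad; each row is the pose to reach, as a shift and turn from the pose commanded when the call began, along the tool's axes at that moment; what a row does not reach only later rows make up. A row lasts 1/10 s, in which the tool goes at most 0.05 m and 0.15 rad, less where a joint would pass 70% of its speed; a pose out of reach is approached as far as the arm can. finger_gap is the finger opening in m, set as the call begins (left out keeps the last). The fingers move at their own pace and stop on an object; clamp_n is the grip in N (left out, the last holds). Time passes only in rows, so rows that do not move let the fingers close. The tool returns the time, the measured TCP pose, the force, the opening and the grip force at its end. only (a regular expression) keeps the lines of the reply that match it, lines (a string "A,B") keeps lines A to B, and quiet returns only ok. Input that does not fit is refused with a message, and nothing moves.
- r.get_obs(): the state, without advancing time (a new reading comes with each control period).
- r.grab_frame(name): name is "side" or "top" or "wrist"; returns (picture, depth): 420x560x3 uint8, blue, green, red; 420x560 float32, m along the optical axis (not along the pixel's ray), 0 where there is no reading.
- r.camera_info(name): a dict with "camera_matrix" (3x3 intrinsics, pixels), "k1" (the pictures are not rectified: a ray, as slopes to the right and down, at radius r is drawn at 1 + k1 r^2 times it, then the intrinsics apply), "R" (3x3) and "t" (3): a world point X has camera coordinates R X + t. Camera axes: x right, y down, z forward; pixel columns grow to the right and rows downward; lengths in m; the calibration is good to about 2 mm. A picture is of the moment at which its call begins: read the wrist's pose just before it. camera_info takes no time and is no camera call; for the wrist camera it gives the pose at the moment of the call.
- r.hand_in(): hands the job in; it is judged then, once.
The state is a dict: "clock": time; "joints": joint angles; "qvel": joint speeds; "tau": joint torques, N m; "tcp_pos": TCP position; "orientation": TCP orientation; "contact_force": force on the tool from outside, world axes, zero at the start; "moment": the same for the moment, N m; "grip_width": finger opening in m; "gripper_force": force on a finger pad.
Only numpy, scipy, OpenCV 4.12 (cv2) and the standard library are available. Lean on these libraries where they do the work, as an engineer would, in place of code of your own. Each camera call takes 0.05 s, during which the arm holds its last target. There are 200 camera calls.

### The job

Start the perfusion rig from the grey switch box on the bench: with a fingertip, lightly press the large round key fully down, then the square key, then the long narrow bar key, in that order; each stays down by itself. Leave the small round key up, do not lean on the box or keys, and do not shift or pick up the beaker, dropper bottle or carton beside it; finish with the hand clear.

Things in the scene. Friction and masses are not known exactly. Their poses are not given: they have to be found in the camera images.
- switch_box: grey switch box with an aluminium top plate, fixed to the bench, 90 (x) x 250 (y) x 40 mm high; origin at the centre of its underside. It lies roughly across the robot's view at a varying place and yaw. On its top sit four black key modules in a row along the box's y, at -90, -30, +30 and +90 mm from its centre line (in any order), each with one off-white key. All is rigid but the keys.
- round_module: black square key module 46 x 46 x 4 mm, flat on the box top, carrying the large round key, 30 mm across; origin at the centre of its underside (40 mm above the bench), axes as the box's
- round_key_top (a point): centre of the flat top face of the large round key, 30 mm across; up, it is 60 mm above the bench and 16 mm above its black module; pressed and let go, 8 mm lower. The key has a springy rubber top that yields by up to 6 mm (1.5 N per mm) while it is pushed and rises again after, so the tip must go down about 10 mm to bring the key fully down and may go to 13 mm
- round_key (a joint): travel of that key in m (of its plunger, without the yielding of the rubber top): 0 fully up (starts within 0.001), 0.008 fully down against its stop; moves straight down under about 2.5 N (2 to 3 N) all the way, stays where it is left; counts as down beyond 0.006, as up below 0.003
- square_module: black square key module 46 x 46 x 4 mm, flat on the box top, carrying the square key, 26 x 26 mm; origin at the centre of its underside (40 mm above the bench), axes as the box's
- square_key_top (a point): centre of the flat top face of the square key, 26 x 26 mm; up, it is 60 mm above the bench and 16 mm above its black module; pressed and let go, 8 mm lower. The key has a springy rubber top that yields by up to 6 mm (1.5 N per mm) while it is pushed and rises again after, so the tip must go down about 10 mm to bring the key fully down and may go to 13 mm
- square_key (a joint): travel of that key in m (of its plunger, without the yielding of the rubber top): 0 fully up (starts within 0.001), 0.008 fully down against its stop; moves straight down under about 2.5 N (2 to 3 N) all the way, stays where it is left; counts as down beyond 0.006, as up below 0.003
- bar_module: black square key module 46 x 46 x 4 mm, flat on the box top, carrying the long narrow bar key, 34 mm long (along the box's x) x 13 mm wide; origin at the centre of its underside (40 mm above the bench), axes as the box's
- bar_key_top (a point): centre of the flat top face of the long narrow bar key, 34 mm long (along the box's x) x 13 mm wide; up, it is 60 mm above the bench and 16 mm above its black module; pressed and let go, 8 mm lower. The key has a springy rubber top that yields by up to 6 mm (1.5 N per mm) while it is pushed and rises again after, so the tip must go down about 10 mm to bring the key fully down and may go to 13 mm
- bar_key (a joint): travel of that key in m (of its plunger, without the yielding of the rubber top): 0 fully up (starts within 0.001), 0.008 fully down against its stop; moves straight down under about 2.5 N (2 to 3 N) all the way, stays where it is left; counts as down beyond 0.006, as up below 0.003
- small_module: black square key module 46 x 46 x 4 mm, flat on the box top, carrying the small round key, 16 mm across (not to be pressed); origin at the centre of its underside (40 mm above the bench), axes as the box's
- small_key_top (a point): centre of the flat top face of the small round key, 16 mm across (not to be pressed); up, it is 60 mm above the bench and 16 mm above its black module; pressed and let go, 8 mm lower. The key has a springy rubber top that yields by up to 6 mm (1.5 N per mm) while it is pushed and rises again after, so the tip must go down about 10 mm to bring the key fully down and may go to 13 mm
- small_key (a joint): travel of that key in m (of its plunger, without the yielding of the rubber top): 0 fully up (starts within 0.001), 0.008 fully down against its stop; moves straight down under about 2.5 N (2 to 3 N) all the way, stays where it is left; counts as down beyond 0.006, as up below 0.003
- beaker: glass beaker, 46 mm across, 57 mm high, loose, near the left (+y) end of the box; origin at the centre of its foot; a bystander
- dropper: small brown dropper bottle with a black top, 22 mm across, 68 mm high, loose, near the right (-y) end of the box; origin at the centre of its foot; a bystander
- slide_pack: flat white carton of cover glasses, 30 x 78 x 26 mm, loose, in front of the box (robot's side); origin at the centre of its underside; a bystander

How it is judged:
On the way, in this order (a step that is already met when the one before it is completed fails the run):
1. the large round key is down, the other three still up (value of joint round_key above 0.006 m and value of joint each of square_key, bar_key, small_key below 0.003 m), for 0.2 s.
2. the square key is down too, the bar key and the small round key still up (value of joint each of round_key, square_key above 0.006 m and value of joint each of bar_key, small_key below 0.003 m), for 0.2 s.
3. the bar key is down too, the small round key still up (value of joint each of round_key, square_key, bar_key above 0.006 m and value of joint small_key below 0.003 m), for 0.2 s.
At the end, for the whole second after the job is handed in: the large round, square and bar keys are each pressed down more than 6 of their 8 mm, the small round key less than 3 mm; beaker, dropper bottle and carton are within 15 mm of where they stood (all of step 3 and distance of each of beaker, dropper, slide_pack from where it was at the start of the episode below 0.015 m); the robot touches nothing.
It fails at once if the small round key is pressed (3 mm or more) (value of joint small_key above 0.003 m).
It fails at once if the box or a key is pushed harder than 20 N (contact force between anything else and switch_box above 20 N or contact force between anything else and round_module above 20 N or contact force between anything else and square_module above 20 N or contact force between anything else and bar_module above 20 N or contact force between anything else and small_module above 20 N).
It fails at once if the beaker, dropper bottle or carton is moved or lifted more than 15 mm, or tipped (distance of any of beaker, dropper, slide_pack from where it was at the start of the episode above 0.015 m or angle between any of beaker, dropper, slide_pack's own z axis and vertical above 0.35 rad).
It also fails if it takes over 38 s, if anything falls off the work surface, if the arm or the gripper's body presses on something with over 40 N, if the wrist force passes 120 N, or if a joint passes its speed limit or range.

## Working session

There is one attempt and no reset: what is moved stays moved. The work goes in short steps, Python scripts to look and compute and a tool call to move; the robot and the scene stay as the last step left them, time stands still between calls to the robot, and variables do not carry over. Pictures are saved under pics/ and viewed, at most 10 in all, crops included, and the job is handed in when it is done.

```bash
ls; mkdir -p pics; python3 - <<'E'
from bench import r
import cv2,numpy as np
o=r.get_obs();print({k:np.round(v,3) for k,v in o.items()})
for n in ["top","side"]:
    p,d=r.grab_frame(n);cv2.imwrite(f"pics/{n}0.png",p);np.save(f"pics/{n}0.npy",d)
    c=r.camera_info(n);print(n,c)
E
```

```text
bench.py
pics
{'clock': np.float64(0.0), 'joints': array([ 1.138,  0.478,  0.022,  1.556, -0.011,  1.109, -0.083]), 'qvel': array([-0.   ,  0.   ,  0.002, -0.001,  0.001,  0.001, -0.001]), 'tau': array([ 1.0000e-03, -5.9646e+01,  1.6080e+00, -2.8120e+01,  1.2000e-02,
        9.0000e-03, -0.0000e+00]), 'tcp_pos': array([ 0.215, -0.639,  0.303]), 'orientation': array([-3.098e+00, -5.080e-01,  1.000e-03]), 'contact_force': array([-0.049, -0.702, -0.032]), 'moment': array([-0.038, -0.023, -0.029]), 'gripper_force': np.float64(0.0), 'grip_width': np.float64(0.085)}
top {'camera_matrix': array([[425.02466664,   0.        , 281.66760134],
       [  0.        , 425.02466664, 206.08789996],
       [  0.        ,   0.        ,   1.        ]]), 'k1': -0.08024507298110764, 'R': array([[-0.02283472, -0.99946618,  0.02336531],
       [-0.98168118,  0.0179941 , -0.1896794 ],
       [ 0.18915771, -0.02726856, -0.98156802]]), 't': array([0.14755294, 0.47626011, 0.84494698])}
side {'camera_matrix': array([[446.15925907,   0.        , 284.02228577],
       [  0.        , 446.15925907, 207.03653232],
       [  0.        ,   0.        ,   1.        ]]), 'k1': -0.04527196010092042, 'R': array([[ 0.99422947, -0.10678402, -0.01024402],
       [-0.05880989, -0.4627009 , -0.88456163],
       [ 0.08971713,  0.88005968, -0.46631083]]), 't': array([-0.43859258,  0.17455328,  0.7687798 ])}
```

View pics/top0.png

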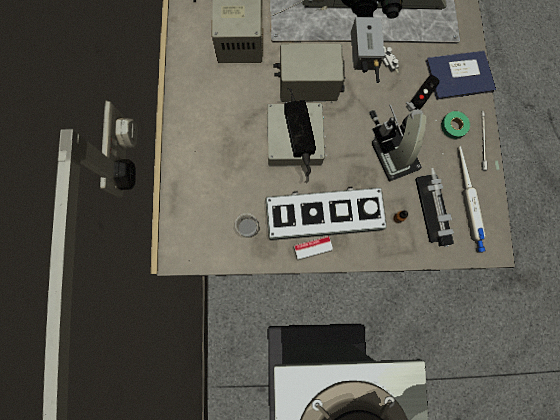

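View pics/side0.png

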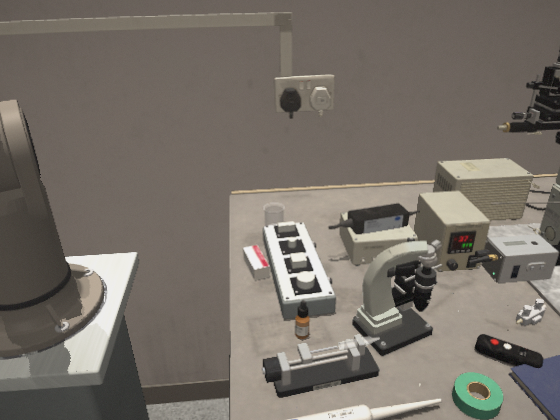

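The top view shows the box with its keys from left to right: bar (284,215), small round (313,212), square (341,211) and large round (369,208). The beaker is at (247,225), the dropper at (401,216) and the carton at (313,248). The side view agrees.

```bash
cat > h.py <<'E'
import cv2,numpy as np
from bench import r
def ray(c,px,z):
    px=np.array(px,float).reshape(-1,1,2);K=c["camera_matrix"]
    n=cv2.undistortPoints(px,K,np.array([c["k1"],0,0,0,0.])).reshape(-1,2)
    R,t=c["R"],c["t"];C=-R.T@t
    w=np.c_[n,np.ones(len(n))]@R
    return C+w*((z-C[2])/w[:,2])[:,None]
def modules(p,roi,thr=70,amin=200):
    x0,y0,x1,y1=roi;g=cv2.cvtColor(p,cv2.COLOR_BGR2GRAY)[y0:y1,x0:x1]
    cs,_=cv2.findContours((g<thr).astype(np.uint8),cv2.RETR_EXTERNAL,cv2.CHAIN_APPROX_NONE)
    return [c+np.array([x0,y0]) for c in cs if cv2.contourArea(c)>amin]
def px(c,X):
    return cv2.projectPoints(np.array(X,float).reshape(-1,1,3),cv2.Rodrigues(c["R"])[0],c["t"],c["camera_matrix"],np.array([c["k1"],0,0,0,0.]))[0].reshape(-1,2)
E
python3 - <<'E'
from h import *
p=cv2.imread("pics/top0.png");d=np.load("pics/top0.npy");c=r.camera_info("top")
M=[]
for k in modules(p,(268,190,384,238)):
    q=cv2.minAreaRect(k);w=ray(c,cv2.boxPoints(q),.044);M.append(w.mean(0)[:2])
    m=np.median(d[int(q[0][1])-2:int(q[0][1])+3,int(q[0][0])-2:int(q[0][0])+3])
    X=c["R"].T@(np.r_[cv2.undistortPoints(np.array([[q[0]]]),c["camera_matrix"],np.array([c["k1"],0,0,0,0.]))[0,0]*m,m]-c["t"])
    print(np.round(q[0],1),w.mean(0).round(4),np.linalg.norm(np.diff(w,axis=0),axis=1).round(4),"depth pt",X.round(4))
M=np.array(sorted(M,key=lambda a:a[1]));print(np.linalg.norm(np.diff(M,axis=0),axis=1),"yaw",np.arctan2(-(M[-1]-M[0])[0],(M[-1]-M[0])[1]))
for n,u in dict(beaker=(247,225),dropper=(401,216),pack=(313,248)).items(): print(n,ray(c,u,.04).round(3))
E
```

```text
[283.7 215.3] [0.4597 0.1338 0.044 ] [0.0454 0.0446 0.045 ] depth pt [0.457  0.1343 0.0591]
[311.9 212.8] [0.4638 0.0748 0.044 ] [0.0453 0.0447 0.0449] depth pt [0.461  0.0763 0.059 ]
[340.4 210.6] [0.4675 0.0147 0.044 ] [0.0461 0.0454 0.0456] depth pt [0.4647 0.0173 0.059 ]
[368.1 208.1] [ 0.4717 -0.0443  0.044 ] [0.0459 0.045  0.0455] depth pt [ 0.4686 -0.0405  0.0598]
[0.05918958 0.06013604 0.05922163] yaw 0.06694820366431911
beaker [[0.441 0.211 0.04 ]]
dropper [[ 0.454 -0.115  0.04 ]]
pack [[0.391 0.075 0.04 ]]
```
Good. Box center ~ (0.4657, 0.0448), yaw +0.067 (y axis direction: (-sin, cos)).. M[-1]-M[0] = (-0.012, .178): yes yaw .067.

Each measured module is about 45 mm across, spaced about 60 mm, with depth heights of 59–60 mm, and all are within reach. Next I work out the move to hover over the round key.

```bash
cat >> h.py <<'E'
KEYS=dict(bar=(.4597,.1338),small=(.4638,.0748),square=(.4676,.0147),round=(.4717,-.0443))
def go(key,z):
    o=r.get_obs();R=cv2.Rodrigues(o["orientation"])[0]
    print(key,"tool delta",(R.T@(np.array([*KEYS[key],z])-o["tcp_pos"])).round(4),"toolz",R[:,2].round(3),"F",o["contact_force"].round(2))
E
python3 -c "
from h import *
go('round',.303)"
```

```text
round tool delta [ 0.4329 -0.4821  0.0008] toolz [-0.001  0.002 -1.   ] F [-0.48 -0.66 -0.3 ]
```

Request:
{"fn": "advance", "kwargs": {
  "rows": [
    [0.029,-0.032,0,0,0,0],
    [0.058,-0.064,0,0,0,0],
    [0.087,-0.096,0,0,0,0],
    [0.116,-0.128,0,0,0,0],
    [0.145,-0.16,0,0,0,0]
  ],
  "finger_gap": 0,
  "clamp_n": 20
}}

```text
refused: rows: the value is too long (schema: maxItems 1). Nothing was moved.
```

Wrong form. The message asks for a list holding one list of rows, three levels of brackets, so I'll send the same numbers that way.

Request:
{"fn": "advance", "kwargs": {
  "rows": [
    [[0.029,-0.032,0,0,0,0],[0.058,-0.064,0,0,0,0],[0.087,-0.096,0,0,0,0],[0.116,-0.128,0,0,0,0],[0.145,-0.16,0,0,0,0]]
  ],
  "finger_gap": 0,
  "clamp_n": 20
}}

```text
clock: 0.6
tcp_pos: [0.3021, -0.4399, 0.3036]
orientation: [-3.1, -0.508, 0.0]
contact_force: [0.5, -0.3, -0.0]
grip_width: 0.0123
gripper_force: 0.0
```

Request:
{"fn": "advance", "kwargs": {
  "rows": [
    [[0.029,-0.032,0,0,0,0],[0.058,-0.064,0,0,0,0],[0.087,-0.096,0,0,0,0],[0.116,-0.128,0,0,0,0],[0.145,-0.16,0,0,0,0]]
  ]
}}

```text
clock: 1.1
tcp_pos: [0.3883, -0.2422, 0.3038]
orientation: [3.1, 0.508, -0.0]
contact_force: [0.6, 0.0, 0.2]
grip_width: 0.0
gripper_force: 0.0
```

Request:
{"fn": "advance", "kwargs": {
  "rows": [
    [[0.029,-0.032,0,0,0,0],[0.058,-0.064,0,0,0,0],[0.087,-0.096,0,0,0,0],[0.115,-0.128,0,0,0,0],[0.143,-0.16,0,0,0,0]]
  ]
}}

```text
clock: 1.6
tcp_pos: [0.4728, -0.0451, 0.3038]
orientation: [3.1, 0.508, -0.0]
contact_force: [1.0, -0.3, 1.3]
grip_width: 0.0002
gripper_force: 0.0
```

Request:
{"fn": "advance", "kwargs": {
  "rows": [
    [[0,0,0,0,0,0],[0,0,0,0,0,0]]
  ]
}}

```text
clock: 1.8
tcp_pos: [0.4725, -0.0459, 0.3036]
orientation: [-3.1, -0.512, 0.001]
contact_force: [0.9, -0.0, -0.5]
grip_width: 0.0004
gripper_force: 0.0
```

```bash
python3 - <<'E'
from h import *
go('round',.303)
c=r.camera_info("wrist");p,d=r.grab_frame("wrist");cv2.imwrite("pics/w1.png",p)
print({k:px(c,[*v,.06]).round(0) for k,v in KEYS.items()})
E
```

```text
round tool delta [-0.0003 -0.0018  0.0006] toolz [-0.001 -0.    -1.   ] F [ 0.95 -0.05 -0.46]
{'bar': array([[106., 144.]]), 'small': array([[165., 158.]]), 'square': array([[222., 173.]]), 'round': array([[278., 187.]])}
```

View pics/w1.png

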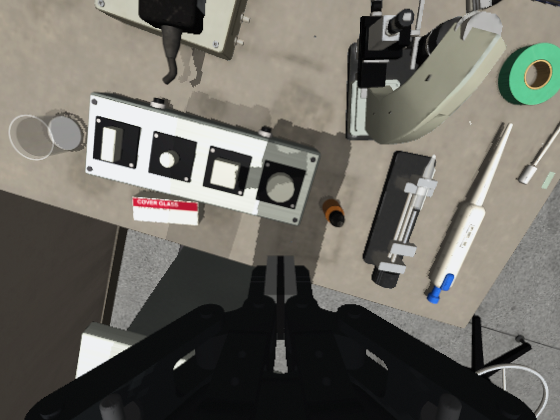

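The wrist view puts the round key top at (280,186), against (278,187) predicted. The others look 3–6 px off, so I'll measure the modules in this view as a check.

```bash
python3 - <<'E'
from h import *
p=cv2.imread("pics/w1.png");c=r.camera_info("wrist")
g=cv2.cvtColor(p,cv2.COLOR_BGR2GRAY)
for k in modules(p,(94,118,308,208),60,300):
    q=cv2.minAreaRect(k);w=ray(c,cv2.boxPoints(q),.044);print(np.round(q[0],1),w.mean(0).round(4),np.linalg.norm(np.diff(w,axis=0),axis=1).round(4))
m=np.zeros_like(g);m[118:208,94:308]=1
for n,v in KEYS.items():
    # bright key blob inside module
    u=px(c,[*v,.06])[0].astype(int);s=g[u[1]-14:u[1]+15,u[0]-14:u[0]+22]
    b=((s>150)*1).astype(np.uint8);N,L,S,C=cv2.connectedComponentsWithStats(b);j=1+S[1:,4].argmax()
    print(n,ray(c,C[j]+u-14,.06).round(4),S[j])
E
```

```text
[280.2 184.3] [ 0.471  -0.0482  0.044 ] [0.0451 0.0448 0.0456]
[226.3 170.4] [0.4671 0.0119 0.044 ] [0.0448 0.0449 0.0452]
[171.6 156.2] [0.4634 0.0715 0.044 ] [0.0469 0.0451 0.0471]
[115.9 141.9] [0.4596 0.1306 0.044 ] [0.0475 0.0465 0.0474]
bar [[0.4608 0.1307 0.06  ]] [ 11   0  15  29 370]
small [[0.4632 0.0713 0.06  ]] [ 11   9  14  16 173]
square [[0.4674 0.0122 0.06  ]] [  4   2  27  27 566]
round [[ 0.4681 -0.0507  0.06  ]] [  6  11  25  18 327]
```

The two views agree in x, and in y to about 3 mm, so I use the mean and descend to hover.

```bash
sed -i 's/^KEYS=.*/KEYS=dict(bar=(.4597,.1322),small=(.4636,.0732),square=(.4674,.0133),round=(.4714,-.0462))/' h.py
```

Request:
{"fn": "advance", "kwargs": {
  "rows": [
    [[0,-0.001,0.04,0,0,0],[0,-0.001,0.08,0,0,0],[0,-0.001,0.115,0,0,0],[0,-0.001,0.14,0,0,0],[0,-0.001,0.14,0,0,0]]
  ]
}}

```text
clock: 2.35
tcp_pos: [0.4696, -0.0475, 0.161]
orientation: [-3.1, -0.504, 0.011]
contact_force: [-0.4, 0.7, -0.2]
grip_width: -0.0
gripper_force: 0.0
```

```bash
python3 -c "
from h import *
go('round',.15)
c=r.camera_info('wrist');p,d=r.grab_frame('wrist');cv2.imwrite('pics/w2.png',p)"
```

```text
round tool delta [ 0.0022 -0.0006  0.011 ] toolz [-0.007 -0.    -1.   ] F [-0.41  0.74 -0.2 ]
```

View pics/w2.png

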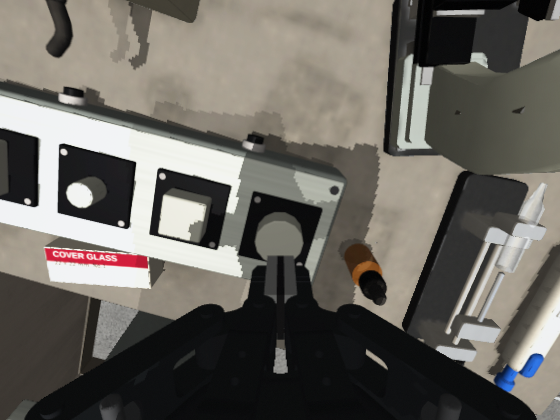

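The closed fingertips at (280,258) line up with the round key at (278,238), and the dropper is well clear at (368,275). I descend in small steps and watch the force.

Request:
{"fn": "advance", "kwargs": {
  "rows": [
    [[0.002,0,0.01,0,0,0],[0.002,0,0.019,0,0,0],[0.002,0,0.024,0,0,0],[0.002,0,0.024,0,0,0]]
  ],
  "only": "tcp|contact"
}}

```text
tcp_pos: [0.474, -0.0451, 0.1396]
contact_force: [0.1, -0.3, -0.1]
```

Request:
{"fn": "advance", "kwargs": {
  "rows": [
    [[0,0,0.002,0,0,0],[0,0,0.004,0,0,0],[0,0,0.004,0,0,0],[0,0,0.004,0,0,0]]
  ],
  "only": "tcp|contact"
}}

```text
tcp_pos: [0.4742, -0.045, 0.136]
contact_force: [0.5, 0.0, 0.2]
```

Request:
{"fn": "advance", "kwargs": {
  "rows": [
    [[0,0,0.001,0,0,0],[0,0,0.002,0,0,0],[0,0,0.003,0,0,0],[0,0,0.003,0,0,0]]
  ],
  "only": "tcp|contact"
}}

```text
tcp_pos: [0.4741, -0.0451, 0.1328]
contact_force: [0.6, 0.0, -1.5]
```

Request:
{"fn": "advance", "kwargs": {
  "rows": [
    [[0,0,0.001,0,0,0],[0,0,0.002,0,0,0],[0,0,0.003,0,0,0],[0,0,0.004,0,0,0],[0,0,0.005,0,0,0]]
  ],
  "only": "tcp|contact"
}}

```text
tcp_pos: [0.4742, -0.0451, 0.1279]
contact_force: [-0.6, -0.1, 1.9]
```

Request:
{"fn": "advance", "kwargs": {
  "rows": [
    [[0,0,0.001,0,0,0],[0,0,0.002,0,0,0],[0,0,0.003,0,0,0],[0,0,0.003,0,0,0]]
  ],
  "only": "tcp|contact"
}}

```text
tcp_pos: [0.4742, -0.0451, 0.1248]
contact_force: [-0.5, -0.0, 1.4]
```

Request:
{"fn": "advance", "kwargs": {
  "rows": [
    [[0,0,0.001,0,0,0],[0,0,0.002,0,0,0],[0,0,0.002,0,0,0]]
  ],
  "only": "tcp|contact"
}}

```text
tcp_pos: [0.4742, -0.045, 0.1229]
contact_force: [-0.6, -0.9, 2.4]
```

Request:
{"fn": "advance", "kwargs": {
  "rows": [
    [[0,0,0.001,0,0,0],[0,0,0.001,0,0,0],[0,0,0.001,0,0,0]]
  ],
  "only": "tcp|contact"
}}

```text
tcp_pos: [0.4743, -0.0451, 0.122]
contact_force: [0.5, -0.1, 4.0]
```

Request:
{"fn": "advance", "kwargs": {
  "rows": [
    [[0,0,0.001,0,0,0],[0,0,0.001,0,0,0],[0,0,0.001,0,0,0]]
  ],
  "only": "clock|tcp|contact"
}}

```text
clock: 5.4
tcp_pos: [0.4743, -0.0451, 0.121]
contact_force: [-1.2, -0.6, 5.8]
```

The force rises about 1.5 N/mm beyond 2.5 N, so the key is on its stop. I lift off and go to the square key.

Request:
{"fn": "advance", "kwargs": {
  "rows": [
    [[0,0,-0.01,0,0,0],[0,0,-0.03,0,0,0],[0,0,-0.04,0,0,0],[0,0,-0.04,0,0,0]]
  ],
  "only": "clock|tcp|contact"
}}

```text
clock: 5.8
tcp_pos: [0.475, -0.0451, 0.1623]
contact_force: [0.5, -0.4, 0.6]
```

```bash
python3 -c "
from h import *
go('square',.161)"
```

```text
square tool delta [ 0.0114 -0.0578  0.0012] toolz [ 0.003 -0.    -1.   ] F [ 0.55 -0.41  0.56]
```

Request:
{"fn": "advance", "kwargs": {
  "rows": [
    [[0.004,-0.02,0,0,0,0],[0.008,-0.04,0,0,0,0],[0.0114,-0.058,0,0,0,0],[0.0114,-0.058,0,0,0,0],[0.0114,-0.058,0,0,0,0]]
  ],
  "only": "clock|tcp|contact"
}}

```text
clock: 6.3
tcp_pos: [0.4662, 0.0133, 0.1605]
contact_force: [0.1, -0.6, 0.4]
```

```bash
python3 - <<'E'
from h import *
go('square',.161)
c=r.camera_info("wrist");p,d=r.grab_frame("wrist");cv2.imwrite("pics/w3.png",p)
E
```

```text
square tool delta [ 0.0011  0.0004 -0.0005] toolz [-0.001 -0.    -1.   ] F [ 0.13 -0.56  0.39]
```

View pics/w3.png

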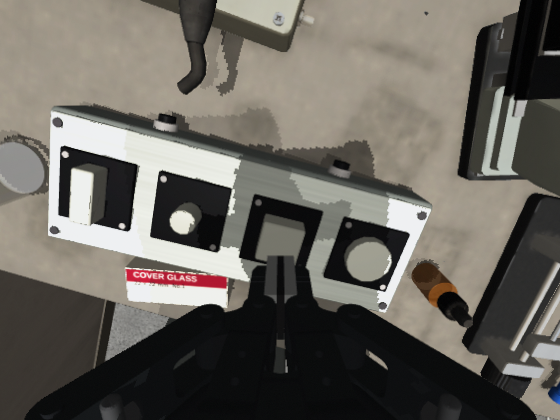

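The round key at (367,258) is visibly down, and the tips line up with the square key at (281,240). I press it down to the same TCP height.

Request:
{"fn": "advance", "kwargs": {
  "rows": [
    [[0.001,0,0.01,0,0,0],[0.001,0,0.02,0,0,0],[0.001,0,0.024,0,0,0],[0.001,0,0.026,0,0,0],[0.001,0,0.026,0,0,0]]
  ],
  "only": "tcp|contact"
}}

```text
tcp_pos: [0.4672, 0.0138, 0.1344]
contact_force: [-0.2, -0.2, 0.4]
```

Request:
{"fn": "advance", "kwargs": {
  "rows": [
    [[0,0,0.001,0,0,0],[0,0,0.002,0,0,0],[0,0,0.003,0,0,0],[0,0,0.004,0,0,0],[0,0,0.005,0,0,0]]
  ],
  "only": "tcp|contact"
}}

```text
tcp_pos: [0.4676, 0.0139, 0.13]
contact_force: [-0.6, 0.5, 2.5]
```

Request:
{"fn": "advance", "kwargs": {
  "rows": [
    [[0,0,0.001,0,0,0],[0,0,0.002,0,0,0],[0,0,0.003,0,0,0],[0,0,0.004,0,0,0],[0,0,0.005,0,0,0]]
  ],
  "only": "tcp|contact"
}}

```text
tcp_pos: [0.4676, 0.0139, 0.1249]
contact_force: [0.1, -0.5, 2.0]
```

Request:
{"fn": "advance", "kwargs": {
  "rows": [
    [[0,0,0.001,0,0,0],[0,0,0.002,0,0,0],[0,0,0.002,0,0,0]]
  ],
  "only": "tcp|contact"
}}

```text
tcp_pos: [0.4676, 0.0139, 0.1229]
contact_force: [-0.1, -0.8, 2.1]
```

Request:
{"fn": "advance", "kwargs": {
  "rows": [
    [[0,0,0.001,0,0,0],[0,0,0.001,0,0,0],[0,0,0.001,0,0,0]]
  ],
  "only": "tcp|contact"
}}

```text
tcp_pos: [0.4675, 0.0139, 0.122]
contact_force: [0.1, 0.1, 4.3]
```

Request:
{"fn": "advance", "kwargs": {
  "rows": [
    [[0,0,0.001,0,0,0],[0,0,0.001,0,0,0],[0,0,0.001,0,0,0]]
  ],
  "only": "clock|tcp|contact"
}}

```text
clock: 8.75
tcp_pos: [0.4676, 0.0139, 0.121]
contact_force: [-0.3, -0.9, 5.6]
```

The square key shows the same force signature, so it is down. I lift well above the keys and go to the bar, passing over the small key.

Request:
{"fn": "advance", "kwargs": {
  "rows": [
    [[0,0,-0.01,0,0,0],[0,0,-0.03,0,0,0],[0,0,-0.05,0,0,0],[0,0,-0.05,0,0,0]]
  ],
  "only": "clock|tcp|contact"
}}

```text
clock: 9.15
tcp_pos: [0.4683, 0.014, 0.1731]
contact_force: [-0.1, -0.2, 0.4]
```

```bash
python3 -c "
from h import *
go('bar',.161)"
```

```text
bar tool delta [ 0.0295 -0.1148  0.012 ] toolz [ 0.003  0.    -1.   ] F [-0.07 -0.2   0.37]
```

Request:
{"fn": "advance", "kwargs": {
  "rows": [
    [[0.007,-0.029,0,0,0,0],[0.015,-0.058,0,0,0,0],[0.022,-0.087,0,0,0,0],[0.0295,-0.115,0.005,0,0,0],[0.0295,-0.115,0.01,0,0,0]]
  ],
  "only": "clock|tcp|contact"
}}

```text
clock: 9.65
tcp_pos: [0.4579, 0.1365, 0.1607]
contact_force: [-0.1, -0.4, 0.7]
```

Request:
{"fn": "advance", "kwargs": {
  "rows": [
    [[0,0,0,0,0,0]]
  ],
  "only": "clock|tcp|contact"
}}

```text
clock: 9.75
tcp_pos: [0.4577, 0.1322, 0.1598]
contact_force: [-0.8, -0.2, 0.7]
```

```bash
python3 - <<'E'
from h import *
go('bar',.161)
c=r.camera_info("wrist");p,d=r.grab_frame("wrist");cv2.imwrite("pics/w4.png",p)
E
```

```text
bar tool delta [ 0.0019  0.0007 -0.0012] toolz [-0.002 -0.001 -1.   ] F [-0.84 -0.24  0.69]
```

View pics/w4.png

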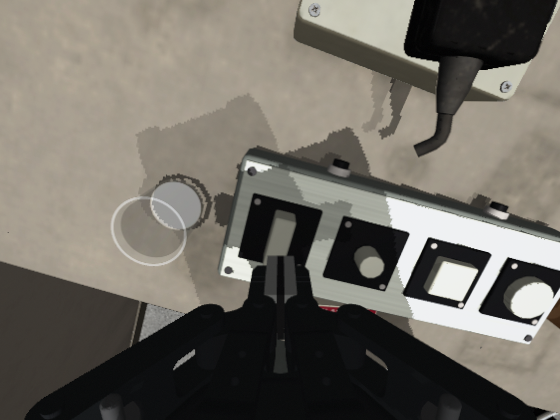

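The tips line up with the bar key at (281,237). The square (452,280) and round (530,298) keys are down, and the beaker is clear. I press the bar.

Request:
{"fn": "advance", "kwargs": {
  "rows": [
    [[0.001,0,0.01,0,0,0],[0.001,0,0.02,0,0,0],[0.001,0,0.024,0,0,0],[0.001,0,0.025,0,0,0],[0.001,0,0.025,0,0,0]]
  ],
  "only": "tcp|contact"
}}

```text
tcp_pos: [0.4596, 0.1324, 0.1356]
contact_force: [-0.1, 0.1, 0.9]
```

Request:
{"fn": "advance", "kwargs": {
  "rows": [
    [[0,0,0.001,0,0,0],[0,0,0.002,0,0,0],[0,0,0.003,0,0,0],[0,0,0.004,0,0,0],[0,0,0.005,0,0,0]]
  ],
  "only": "tcp|contact"
}}

```text
tcp_pos: [0.4597, 0.1326, 0.131]
contact_force: [-1.0, 0.1, 1.6]
```

Request:
{"fn": "advance", "kwargs": {
  "rows": [
    [[0,0,0.001,0,0,0],[0,0,0.002,0,0,0],[0,0,0.003,0,0,0],[0,0,0.004,0,0,0],[0,0,0.005,0,0,0]]
  ],
  "only": "tcp|contact"
}}

```text
tcp_pos: [0.4597, 0.1326, 0.1259]
contact_force: [0.3, -0.4, 3.0]
```

Request:
{"fn": "advance", "kwargs": {
  "rows": [
    [[0,0,0.001,0,0,0],[0,0,0.002,0,0,0],[0,0,0.002,0,0,0]]
  ],
  "only": "tcp|contact"
}}

```text
tcp_pos: [0.4597, 0.1326, 0.1238]
contact_force: [0.3, 0.4, 1.6]
```

Request:
{"fn": "advance", "kwargs": {
  "rows": [
    [[0,0,0.001,0,0,0],[0,0,0.002,0,0,0],[0,0,0.002,0,0,0]]
  ],
  "only": "tcp|contact"
}}

```text
tcp_pos: [0.4597, 0.1326, 0.1219]
contact_force: [-0.1, -0.3, 2.9]
```

Request:
{"fn": "advance", "kwargs": {
  "rows": [
    [[0,0,0.001,0,0,0],[0,0,0.001,0,0,0],[0,0,0.001,0,0,0]]
  ],
  "only": "clock|tcp|contact"
}}

```text
clock: 12.2
tcp_pos: [0.4597, 0.1326, 0.121]
contact_force: [-0.1, 0.5, 4.8]
```

The bar is on its stop. I retract and check.

Request:
{"fn": "advance", "kwargs": {
  "rows": [
    [[0,0,-0.01,0,0,0],[0,0,-0.04,0,0,0],[0,0,-0.08,0,0,0],[0,0,-0.12,0,0,0],[0,0,-0.15,0,0,0]]
  ],
  "only": "clock|tcp|contact"
}}

```text
clock: 12.7
tcp_pos: [0.4595, 0.1327, 0.2735]
contact_force: [0.8, -0.5, 0.4]
```

Request:
{"fn": "advance", "kwargs": {
  "rows": [
    [[0,0,0,0,0,0],[0,0,0,0,0,0],[0,0,0,0,0,0]]
  ],
  "only": "clock|tcp|contact"
}}

```text
clock: 13.0
tcp_pos: [0.4588, 0.1321, 0.2698]
contact_force: [-0.5, -1.0, -0.5]
```

```bash
python3 - <<'E'
from h import *
p,d=r.grab_frame("side");c=r.camera_info("side")
cv2.imwrite("pics/s5.png",cv2.resize(p[190:350,220:380],(640,640),interpolation=cv2.INTER_CUBIC))
c=r.camera_info("wrist");p,d=r.grab_frame("wrist")
for n,v in KEYS.items():
    u,w=px(c,[*v,.055])[0].astype(int);m=np.median(d[w-2:w+3,u-2:u+3])
    x=cv2.undistortPoints(np.array([[[u,w]]],float),c["camera_matrix"],np.array([c["k1"],0,0,0,0.]))[0,0]
    print(n,(c["R"].T@(np.r_[x*m,m]-c["t"])).round(4))
E
```

```text
bar [0.459  0.1329 0.0515]
small [0.465  0.0754 0.0593]
square [0.4668 0.0121 0.0517]
round [ 0.4708 -0.0481  0.0518]
```

View pics/s5.png

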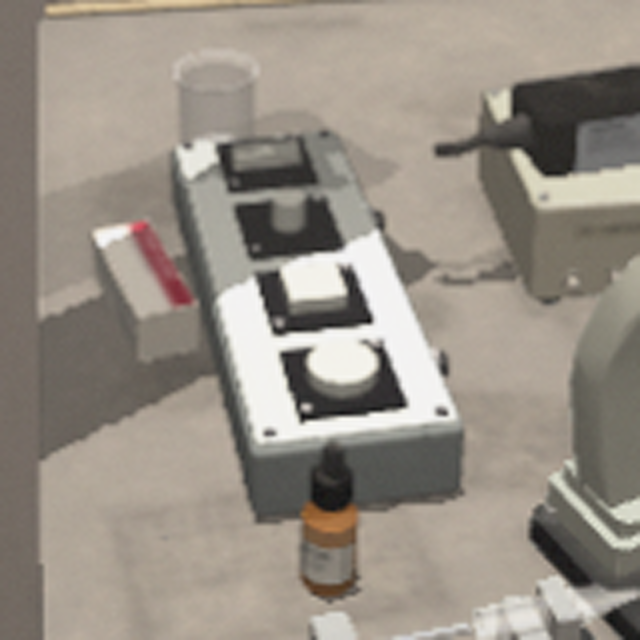

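The side crop and depth agree. The bar (265,152), square (315,283) and round (343,365) keys are down at about 52 mm, the small key (290,212) is up at 59 mm, and the bystanders are in place. The hand is clear.

```bash
python3 -c "
from bench import r
print(r.hand_in())"
```

```text
the job is handed in; nothing more can be done
None
```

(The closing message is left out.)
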